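# Fit the spindle snap ring on the tube spinner

## Task

The orange guard stands astride the tube spinner's spindle: lift it off and hang it over the steel rail, letting go of it there. Then take the circlip pliers by their blue handles, squeeze them to spread the snap ring that sits on their tips, and bring the spread ring level down over the top of the spindle to the brass-coloured groove. Finish while still holding it there: handles squeezed, ring spread, level and clear of the spindle all round at the groove; do not let go, and leave the bottle, beaker, blue cap and yellow tip box where they are.

Things in the scene. Friction and masses are not known exactly. Their poses are not given: they have to be found in the camera images.
- drive: Tube spinner, fixed: grey housing 150 x 150 x 40 mm, white carousel disc 124 mm across with its top 55 mm above the bench, and an upright steel spindle in its centre. Origin: bench level on the spindle's axis, z up.
- groove (a point): Middle of the brass-coloured groove, on the spindle's axis, 90 mm above the bench. The groove is 25 mm in diameter and 11 mm high; above and below it the spindle is 30 mm in diameter (from the disc up to 104 mm above the bench), with a nose tapering to 18 mm diameter at 114 mm.
- spindle_top (a point): Centre of the spindle's flat top, 114 mm above the bench, 24 mm above the middle of the groove.
- guard: Orange inverted-U plastic guard, loose, about 0.08 kg, standing astride the spindle. Legs 8 mm thick at its +x and -x sides, 44 mm free between them, 30 mm deep along y, 70 mm high inside; crown 8 mm thick, 60 mm across x. Origin between the feet at their underside, z up. On the rail its x axis lies across the bar, a leg either side.
- guard_crown (a point): Middle of the underside of the guard's crown, 70 mm above its feet: the place that rests on the bar. Axes as the guard's.
- guard_grip (a point): Middle of the guard's grip post, 96 mm above its feet; the post is 16 mm (x) by 24 mm (y) and rises from 78 to 110 mm above the feet. Axes as the guard's.
- rail: Steel rail, fixed: a round bar 14 mm thick along its y axis on two posts, 180 mm long. Origin: bench level under the middle of the bar.
- rail_mid (a point): Centre of the middle of the bar, 170 mm above the bench; y along the bar, z up. The guard hung there has its crown's underside 7 mm above this height; keep the guard within 60 mm of this point along the bar to clear the posts.
- pliers: Circlip pliers with a snap ring on their tips, loose, about 0.18 kg in all (varies), lying flat. The body is the pivot hub, 20 mm across, 18 mm high; origin at its underside, x to the jaws and ring (symmetry axis), z up. Two blue handles 12 mm thick, 18 mm high run from 20 to 112 mm behind the pivot; 60 mm behind it they are 57 mm over both relaxed, 36 mm (faces parallel) squeezed.
- pliers_grip (a point): Point between the handles, 60 mm behind the pivot, 9 mm above the underside: squeeze here, the fingers closing along the pliers' y. Axes as the pliers'. A spring holds the handles apart: full squeeze takes about 10 N here; grip with 30 to 40 N to hold them at the stop and carry the pliers.
- ring_eye (a point): Centre of the ring's free opening when fully spread, 55.5 mm ahead of the pivot, 9 mm above the pliers' underside; fixed to the hub, axes as the pliers'. The ring is steel wire 5 mm thick, centred at this height. Relaxed, its inside diameter is 27 mm, too small for the spindle; fully spread, a circle of 34 mm is free inside.
- handle_left (a joint): Squeeze of the left handle (the right one moves alike): 0 relaxed, 0.18 rad fully squeezed at the stop, with the ring fully spread.
- bottle: Bystander: clear bottle with red cap, 66 mm diameter, 150 mm high, loose. Origin under its centre.
- beaker: Bystander: clear plastic beaker, 90 mm diameter, 110 mm high, loose. Origin under its centre.
- cap: Bystander: blue screw cap, 38 mm diameter, 20 mm high, loose on the bench. Origin under its centre.
- tipbox: Bystander: white and yellow pipette tip box 84 x 124 x 48 mm, loose. Origin under its centre.
Not all that is in view belongs to the job. What is shaped like the guard but green is not meant. Leave any purple look-alike of the drive alone.

How it is judged:
By the outcome, as a careful person would: the job done as asked, in the order asked, and still so for the second after the job is handed in, while the arm keeps its last pose, push and grip.
It also fails if it takes over 61 s, if anything falls off the work surface, if the arm or the gripper's body presses on something with over 40 N, if the wrist force passes 120 N, or if a joint passes its speed limit or range.

## Robot

A 7-joint arm with a two-finger parallel gripper is mounted at the origin on the work surface. World frame = base frame: x ahead of the robot, y to its left, z up, the work surface at z = 0. Lengths are in mm, angles in rad, forces in N, time in s.
With the tool pointing down it reaches from about 425 to 950 mm from the base axis. Payload 4.7 kg.
Tool frame: the origin (TCP) lies between the finger pads; the fingertips stand 8 mm ahead of it and the grasp point (between the pads) lies 11 mm behind it (robot.tip_extent is the distance from the TCP to the fingertips, in mm); z points along the fingers, y is the direction in which the jaws open and shut (so a half turn about z gives the same grasp; the last joint's range is limited). The gripper opens to 85 mm and grips with 20 to 120 N. Pads are 22 mm wide; open, the fingers measure 114 mm over their backs; the gripper's body (76 mm by 85 mm) begins 54 mm behind the grasp point. The pads swing forward as they close: fully open they stand 13 mm farther back than shut.
Start: joints at [1.146, 0.469, -0.049, 1.532, 0.024, 1.141, -0.082], TCP at [260.29, -622.814, 239.335] pointing down, gripper open.
Joint ranges: [-2.59, 2.59], [-0.33, 1.99], [-1.39, 1.29], [0.1, 2.45], [-1.04, 4.18], [0.21, 1.99], [-2.66, 2.66]. Speed limits (rad/s): [2.57, 2.57, 3.14, 3.14, 3.14, 3.14, 3.14].

## Interface

Orientations are given as a rotation vector (axis times angle).
In Python, from rig import robot gives the robot as it stands.
- The arm moves only by the shell command python3 -m crank 'ROWS' [OPENING] [FORCE]. ROWS is JSON, a list that holds one entry, the list of rows, each a list of 6 numbers: the shift along the world's x, y, z in cm, then the turn, a rotation vector about the world's x, y, z in rad. A call has 1 to 20 rows; each row shifts and turns the pose as measured when the row begins; what a row does not reach is not made up. A row lasts 1/12 s, in which the tool goes at most 41.7 mm and 7.16 degrees, less where a joint would pass 70% of its speed; a pose out of reach is approached as far as the arm can. A call with a gripper value outside its range is refused whole. OPENING is the opening in per cent of the stroke, from 0 (shut) to 100 (fully open), set as the call begins (- or left out, the last holds). The fingers move at their own pace and stop on an object; FORCE is the grip in N (left out, the last holds). Time passes only in rows, so rows that do not move let the fingers close. It gives the time, the measured TCP pose, the force and the opening at its end, in the units of the state.
- robot.get_state(): the state, without advancing time (a new reading comes with each control period).
- robot.capture(name): name is "scene" or "top" or "wrist"; returns (picture, depth): 384x512x3 uint8, red, green, blue; 384x512 float32, mm along the optical axis (not along the pixel's ray), 0 where there is no reading.
- robot.calibration(name): a dict with "fx", "fy", "cx", "cy" (pixels), "k1" (the pictures are not rectified: a ray, as slopes to the right and down, at radius r is drawn at 1 + k1 r^2 times it, then the intrinsics apply), "cam_to_world" (4x4, takes a point from camera to world coordinates). Camera axes: x right, y up, looking along -z (the intrinsics and any distortion apply to the point x, -y, -z); pixel columns grow to the right and rows downward; lengths in mm; the calibration is good to about 2 mm. A picture is of the moment at which its call begins: read the wrist's pose just before it. calibration takes no time and is no camera call; for the wrist camera it gives the pose at the moment of the call.
- robot.close_job(): hands the job in, once; it reports no verdict.
The state is a dict: "t": time; "joint_pos": joint angles; "qd": joint speeds; "joint_efforts": joint torques, N m; "ee_pos": TCP position; "eef_rot": TCP orientation; "wrist_force": force on the tool from outside, world axes, zero at the start; "ft_torque": the same for the moment, N m; "width": opening from 0.0 (shut) to 1.0 (fully open).
Only numpy, scipy, OpenCV 4.12 (cv2) and the standard library are available. Lean on these libraries where they do the work, as an engineer would, in place of code of your own. Each camera call takes 0.05 s, during which the arm holds its last target. There are 200 camera calls.

## Working session

There is one attempt and no reset: what is moved stays moved. The work goes in short steps, Python scripts to look and compute and a shell command to move; the robot and the scene stay as the last step left them, time stands still between calls to the robot, and variables do not carry over. Pictures are saved under pics/ and viewed, about 8 in all and at most 12, crops included, and the job is handed in when it is done.

```bash
mkdir -p pics; ls; cat > h.py <<'E'
import numpy as np, cv2
from rig import robot
def snap(n,f=None):
    c=robot.calibration(n); im,d=robot.capture(n)
    if f: cv2.imwrite('pics/'+f,im[:,:,::-1])
    return c,im,d
def ray(c,u,v):
    K=np.array([[c['fx'],0,c['cx']],[0,c['fy'],c['cy']],[0,0,1.]])
    p=cv2.undistortPoints(np.array([[[u,v]]],float),K,np.array([c['k1'],0,0,0.]))[0,0]
    T=np.array(c['cam_to_world']); return T[:3,3],T[:3,:3]@np.array([p[0],-p[1],-1.])
def plane(c,u,v,z):
    o,d=ray(c,u,v); return o+d*(z-o[2])/d[2]
def cloud(c,d):
    h,w=d.shape; vv,uu=np.mgrid[:h,:w]
    K=np.array([[c['fx'],0,c['cx']],[0,c['fy'],c['cy']],[0,0,1.]])
    p=cv2.undistortPoints(np.stack([uu.ravel(),vv.ravel()],1).astype(float)[:,None],K,np.array([c['k1'],0,0,0.]))[:,0]
    T=np.array(c['cam_to_world']); D=d.ravel()[:,None]
    P=np.hstack([p[:,:1]*D,-p[:,1:]*D,-D])@T[:3,:3].T+T[:3,3]
    return P.reshape(h,w,3)
E
python3 - <<'E'
from h import *
a=[]
for n in('scene','top'):
    c,im,d=snap(n); np.savez(n+'.npz',im=im,d=d,**c); a.append(im)
    print(n,np.round(c['cam_to_world'],2).tolist(),c['fx'],c['k1'],(d>0).mean())
o=np.hstack(a); 
cv2.imwrite('pics/0.png',cv2.resize(a[0],(800,600),interpolation=cv2.INTER_CUBIC)[:,:,::-1]);cv2.imwrite('pics/1.png',cv2.resize(a[1],(800,600),interpolation=cv2.INTER_CUBIC)[:,:,::-1])
s=robot.get_state();print(s)
E
```

```text
pics
scene [[0.78, -0.5, 0.39, 994.62], [0.63, 0.62, -0.47, -541.02], [-0.01, 0.61, 0.8, 1007.03], [0.0, 0.0, 0.0, 1.0]] 472.29437173717275 -0.0844862464895964 0.9962615966796875
top [[-0.01, 1.0, -0.08, 475.02], [-1.0, -0.01, 0.01, 9.15], [0.01, 0.08, 1.0, 1200.44], [0.0, 0.0, 0.0, 1.0]] 414.91437839905717 0.005666943485937431 0.996063232421875
{'t': 0.1, 'joint_pos': array([ 1.14613033,  0.46940831, -0.04858611,  1.53357815,  0.02409695,
        1.140959  , -0.08229081]), 'qd': array([-0.00027663, -0.0013869 , -0.00097078, -0.00279102,  0.00139641,
        0.00109288,  0.00052561]), 'joint_efforts': array([ 1.20900604e-03, -5.11511958e+01, -4.66130418e-02, -2.38390553e+01,
        1.08576013e-02,  4.34908798e-03,  1.42806641e-05]), 'ee_pos': array([ 260.03957497, -622.35748492,  238.33269625]), 'eef_rot': array([-3.07858887e+00, -6.17325217e-01,  6.38699465e-04]), 'wrist_force': array([ 0.62212074, -1.10341163, -0.90599457]), 'ft_torque': array([ 0.02233759, -0.00014684, -0.02263412]), 'width': 1.0015307911395865}
```

View pics/0.png

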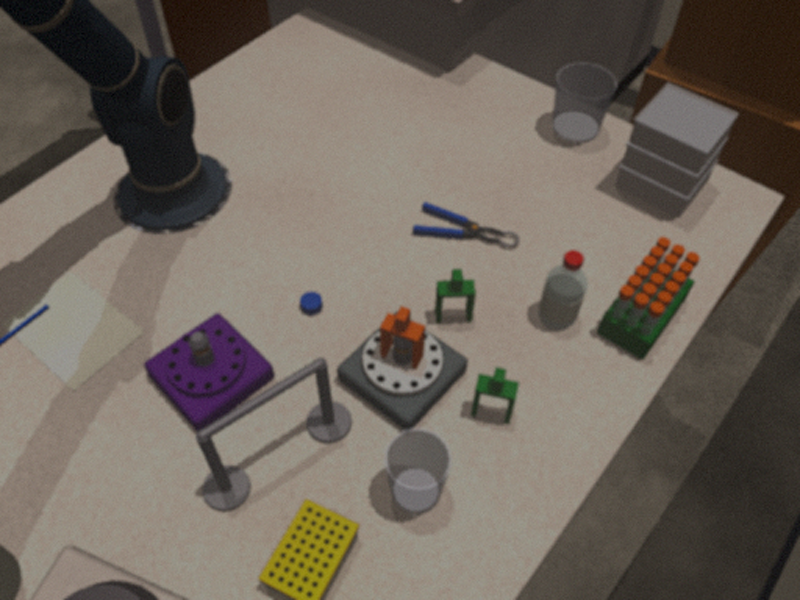

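View pics/1.png

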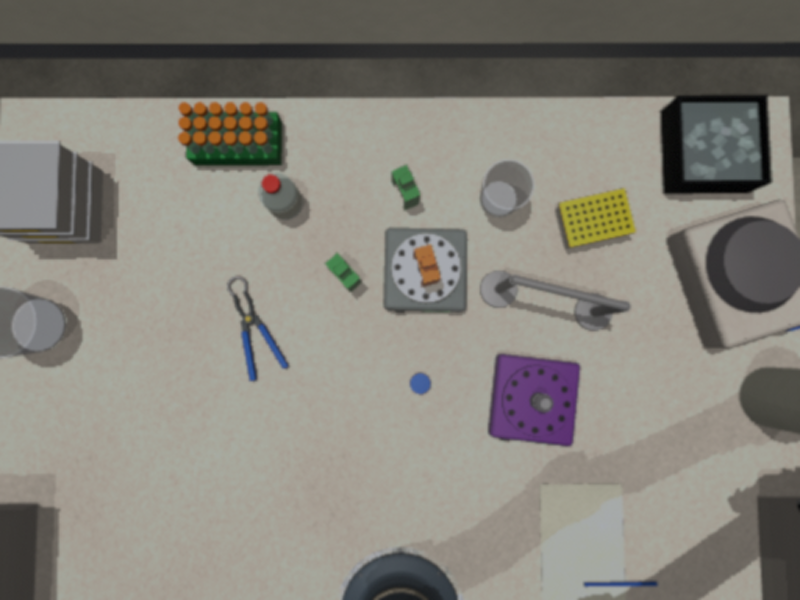

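Image shows (800x600 px): top view: orange guard (427,265) on the grey drive (426,268); rail bar (510,283)-(628,305); pliers pivot (249,320), ring (238,286). Confusable: green guards (405,187),(343,272) in top / (455,295),(496,393) in scene; purple drive (535,400); orange-cap rack (225,125); blue pen (620,583) and cap (420,383). Chosen: the orange guard on the grey drive, and the pliers with blue handles.

```bash
cat > m.py <<'E'
from h import *
D={}
for n in('scene','top'):
    z=np.load(n+'.npz'); c={k:(z[k] if z[k].ndim else float(z[k])) for k in z.files}; D[n]=(c,z['im'],z['d'],cloud(c,z['d']))
def show(t,P):
    r=cv2.minAreaRect(P[:,:2].astype(np.float32)); print(t,len(P),'mean',P.mean(0).round(1),'rect',np.round(r[0],1),np.round(r[1],1),round(r[2],1),'z',np.percentile(P[:,2],[2,50,98]).round(1))
for n,(c,im,d,P) in D.items():
    hsv=cv2.cvtColor(im,cv2.COLOR_RGB2HSV); H,S,V=cv2.split(hsv)
    print(n,'bench z',np.median(P[...,2][(abs(P[...,0]-450)<60)&(abs(P[...,1]-60)<60)]))
    for t,m in(('orange',(H<16)&(S>150)&(V>80)),('blue',(H>100)&(H<125)&(S>120)&(V>60))):
        k,l,st,_=cv2.connectedComponentsWithStats(cv2.morphologyEx(m.astype(np.uint8),cv2.MORPH_CLOSE,np.ones((3,3)))) 
        for i in range(1,k):
            if st[i,4]>40:
                q=(l==i)&m&(d>0); print(st[i].tolist()); show(n+' '+t,P[q])
                if t=='orange':
                    for a,b in((118,140),(155,172)):
                        w=q&(P[...,2]>a)&(P[...,2]<b)
                        if w.sum()>8: show(f'   z{a}-{b}',P[w])
    q=(P[...,2]>150)&(P[...,2]<190)&(abs(P[...,0]-580)<100)&(P[...,1]<-100)&(P[...,1]>-450)
    if q.sum(): show('bar',P[q]); l=cv2.fitLine(P[q][:,:2].astype(np.float32),2,0,.01,.01).ravel();print(l)
    q=(P[...,2]>30)&(P[...,2]<48)&(abs(P[...,0]-600)<110)&(abs(P[...,1]+45)<110);show('housing',P[q])
    q=(P[...,2]>50)&(P[...,2]<60)&(abs(P[...,0]-600)<110)&(abs(P[...,1]+45)<110);show('disc',P[q])
E
python3 m.py; python3 - <<'E'
import cv2
a=cv2.imread('pics/0.png')[270:430,320:540];cv2.imwrite('pics/2.png',cv2.resize(a,None,fx=3,fy=3,interpolation=2))
E
```

```text
scene bench z -0.6930732924585641
[414, 44, 45, 18, 86]
scene orange 78 mean [ 586.4 1081.3  -84.6] rect [ 600.5 1084.8] [175.9  26.8] 5.5 z [-89.7 -84.4 -80. ]
[397, 152, 50, 49, 1041]
scene orange 972 mean [862.6 295.7 112.6] rect [862.1 299.8] [ 70.5 152.7] 0.4 z [101.1 113.7 117.8]
   z118-140 16 mean [858.5 332.6 118.5] rect [856.8 299.2] [134.   65.8] 85.4 z [118.1 118.3 119.5]
[362, 161, 11, 9, 81]
scene orange 79 mean [748.  208.2 149.8] rect [747.7 207.9] [23.7 27.1] 9.4 z [146.2 149.8 153.1]
[244, 197, 28, 22, 304]
scene orange 292 mean [617.9 -49.6 139.1] rect [601.2 -17.4] [ 60.7 108. ] 25.7 z [127.6 133.1 166.5]
   z118-140 221 mean [618.6 -49.8 132.4] rect [616.1 -49. ] [58.4 29.6] 16.3 z [127.5 132.4 137.3]
   z155-172 64 mean [616.2 -49.6 163.6] rect [615.3 -48.3] [15.4 24.6] 16.3 z [159.4 163.6 167.2]
[272, 131, 26, 11, 58]
scene blue 58 mean [466.5 271.1  17.6] rect [465.7 270.6] [82.9  9.6] 11.2 z [12.2 17.9 21.6]
[266, 145, 30, 5, 67]
scene blue 67 mean [482.5 227.7  17.1] rect [482.4 228.2] [83.3 10.9] 30.9 z [13.1 17.  22.3]
[193, 188, 12, 10, 106]
scene blue 10
[... 1353 characters left out ...]

[155, 212, 9, 31, 114]
top blue 114 mean [462.2 273.7  17.9] rect [462.1 273.9] [86.3  9.4] 10.6 z [12.8 17.9 22.7]
[263, 240, 12, 11, 104]
top blue 104 mean [409.7 -36.7  19.9] rect [409.7 -36.4] [28.2 31.2] 0.1 z [15.3 20.1 24.9]
[375, 373, 45, 2, 89]
top blue 89 mean [  51.4 -391.7    8.1] rect [  51.1 -391.7] [123.9   5.8] 88.7 z [ 3.2  8.3 12.8]
bar 466 mean [ 560.  -268.6  174.5] rect [ 560.2 -270.2] [197.3  18.2] 76.3 z [163.3 175.2 179.4]
[ 2.4233851e-01  9.7019178e-01  5.5996692e+02 -2.6862360e+02]
housing 1226 mean [612.1 -45.6  39.2] rect [616.1 -46.3] [150.3 149. ] 89.6 z [32.2 39.4 44.2]
disc 1194 mean [614.5 -46.2  55.1] rect [616.  -47.1] [122.3 121.5] 77.3 z [51.3 55.1 59.1]
```

View pics/2.png

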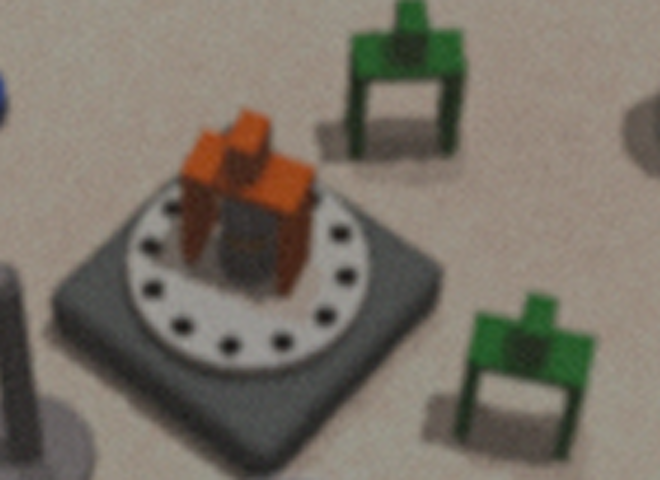

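The crop confirms the choice: orange guard astride the brass-grooved spindle on the grey drive (crop px 250,200). The green ones stand free. Moving above the guard.

```bash
python3 -m crank '[[[2,3.3,0.3,0,0,-0.006],[2,3.3,0.3,0,0,-0.006],[2,3.3,0.3,0,0,-0.006],[2,3.3,0.3,0,0,-0.006],[2,3.3,0.3,0,0,-0.006],[2,3.3,0.3,0,0,-0.006],[2,3.3,0.3,0,0,-0.006],[2,3.3,0.3,0,0,-0.006],[2,3.3,0.3,0,0,-0.006],[2,3.3,0.3,0,0,-0.006],[2,3.3,0.3,0,0,-0.006],[2,3.3,0.3,0,0,-0.006],[2,3.3,0.3,0,0,-0.006],[2,3.3,0.3,0,0,-0.006],[2,3.3,0.3,0,0,-0.006],[2,3.3,0.3,0,0,-0.006],[0,0,0,0,0,0]]]' 100; 
cat > o.py <<'E'
from h import *
import sys
from scipy.spatial.transform import Rotation as Rn
def tool():
    s=robot.get_state(); R=Rn.from_rotvec(s['eef_rot']).as_matrix()
    print('tcp',np.round(s['ee_pos'],1),'tooly deg',round(np.degrees(np.arctan2(R[1,1],R[0,1]))%180,2),'z axis',R[:,2].round(4),'F',np.round(s['wrist_force'],1),'w',round(s['width'],3),'t',round(s['t'],2))
def rect(t,P):
    r=cv2.minAreaRect(P[:,:2].astype(np.float32)); print(t,len(P),'mean',P.mean(0).round(1),'rect',np.round(r[0],1),np.round(r[1],1),round(r[2],1),'z',np.percentile(P[:,2],[2,50,98]).round(1))
def om(im):
    H,S,V=cv2.split(cv2.cvtColor(im,cv2.COLOR_RGB2HSV)); return (H<16)&(S>150)&(V>80)
if __name__=='__main__':
    tool(); c,im,d=snap('wrist',sys.argv[1]); P=cloud(c,d); print(np.round(c['cam_to_world'],2).tolist(),c['fx'],c['k1'])
    np.savez('w.npz',im=im,d=d,P=P)
    m=om(im)&(d>0)
    if m.any():
        rect('orange',P[m])
        for a,b in((125,140),(155,172)):
            w=m&(P[...,2]>a)&(P[...,2]<b)
            if w.sum()>8: rect(f'z{a}-{b}',P[w])
    tool()
E
python3 o.py 3.png
```

```text
t: 1.52
ee_pos: [578.1, -65.4, 280.7]
eef_rot: [-3.098, -0.443, 0.018]
wrist_force: [0.6, 0.4, 1.0]
width: 0.998
tcp [578.1 -65.4 280.7] tooly deg 106.26 z axis [-0.013   0.0105 -0.9999] F [0.6 0.4 1. ] w 0.998 t 1.52
[[0.28, 0.92, 0.26, 642.87], [-0.96, 0.27, 0.06, -48.37], [-0.01, -0.27, 0.96, 414.1], [0.0, 0.0, 0.0, 1.0]] 319.1757879962742 -0.055251263734669535
orange 2208 mean [614.2 -48.7 140.4] rect [604.5 -52.3] [75.9 30.9] 15.5 z [130.7 132.8 165.2]
z125-140 1549 mean [614.8 -48.5 132.5] rect [612.4 -49. ] [58.8 28.5] 15.3 z [130.9 132.5 134.2]
z155-172 610 mean [612.9 -48.5 163.8] rect [612.4 -48.6] [15.4 22.9] 15.6 z [156.8 164.1 165.7]
tcp [576.5 -69.2 280.2] tooly deg 106.09 z axis [-0.0153  0.0076 -0.9999] F [ 0.6 -0.2 -0.7] w 1.005 t 1.57
```

View pics/3.png

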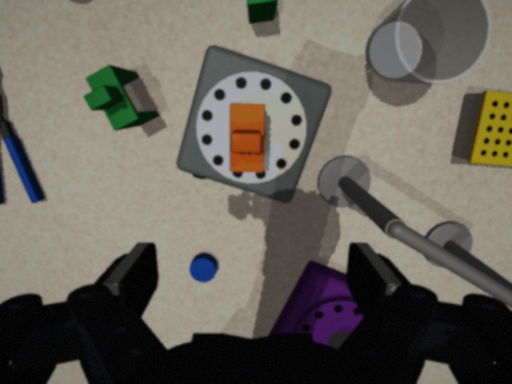

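Wrist view: orange guard at (248,140) on the drive (250,125). Rail posts at (343,180) and (448,240). Measured guard (613,-49), yaw 15.5°. Centring above, then measuring again at rest.

```bash
python3 -m crank '[[[1.8,1,-1,-0.008,-0.015,-0.01],[1.8,1,-1,0,0,0],[0,0,-1,0,0,0],[0,0,0,0,0,0],[0,0,0,0,0,0],[0,0,0,0,0,0]]]'; python3 o.py 4.png
```

```text
t: 2.07
ee_pos: [610.3, -54.3, 246.8]
eef_rot: [3.11, 0.416, -0.01]
wrist_force: [-0.3, -0.7, -0.3]
width: 0.998
tcp [610.3 -54.3 246.8] tooly deg 105.22 z axis [-0.006  -0.0052 -1.    ] F [-0.3 -0.7 -0.3] w 0.998 t 2.07
[[0.26, 0.93, 0.26, 674.47], [-0.96, 0.25, 0.07, -36.39], [0.0, -0.27, 0.96, 380.32], [0.0, 0.0, 0.0, 1.0]] 319.1757879962742 -0.055251263734669535
orange 2406 mean [616.4 -47.9 141.4] rect [596.5 -53.7] [95.5 31.2] 18.0 z [130.9 132.6 165.2]
z125-140 1691 mean [617.9 -47.8 132.4] rect [613.1 -48.6] [59.9 28.8] 15.0 z [130.8 132.3 136.4]
z155-172 693 mean [613.2 -48.1 164.1] rect [613.  -48.1] [15.3 22.9] 15.2 z [162.4 164.2 165.4]
tcp [610.4 -54.6 247.1] tooly deg 105.19 z axis [-0.0054 -0.0054 -1.    ] F [-0.  -0.1  0.2] w 1.0 t 2.12
```

```bash
python3 -m crank '[[[0.3,0.6,-2.5,0.005,-0.005,0],[0,0,-2.5,0,0,0],[0,0,-2,0,0,0],[0,0,-1.5,0,0,0],[0,0,-0.9,0,0,0],[0,0,0,0,0,0],[0,0,0,0,0,0]]]'; python3 -c "from o import *; tool()"
```

```text
t: 2.7
ee_pos: [613.7, -55.6, 156.6]
eef_rot: [3.11, 0.399, 0.016]
wrist_force: [0.1, 0.6, 0.8]
width: 1.0
tcp [613.7 -55.6 156.6] tooly deg 104.63 z axis [ 0.0107 -0.0046 -0.9999] F [0.1 0.6 0.8] w 1.0 t 2.7
```

```bash
python3 -m crank '[[[-0.05,0.7,-0.6,0.004,0.01,0.01],[0,0,0,0,0,0],[0,0,0,0,0,0]]]';  python3 -m crank '[[[0,0.2,0,0,0,0],[0,0,0,0,0,0],[0,0,0,0,0,0],[0,0,0,0,0,0],[0,0,0,0,0,0],[0,0,0,0,0,0]]]' 10 40; python3 -c "from o import *; tool()"
```

```text
t: 2.95
ee_pos: [614.8, -48.7, 153.3]
eef_rot: [3.113, 0.415, 0.008]
wrist_force: [0.7, 0.0, 1.0]
width: 0.999
t: 3.45
ee_pos: [616.3, -45.8, 155.8]
eef_rot: [3.112, 0.416, 0.015]
wrist_force: [0.4, 0.2, -0.2]
width: 0.269
tcp [616.3 -45.8 155.8] tooly deg 105.24 z axis [ 9.5e-03 -9.0e-04 -1.0e+00] F [ 0.4  0.2 -0.2] w 0.269 t 3.45
```

```bash
python3 -m crank '[[[0,0,1,0,0.0,0],[0,0,2.5,0,0,0],[0,0,3,0,0,0],[0,0,3,0,0,0],[0,0,3,0,0,-0.05],[0,0,2,0,0,-0.05],[0,0,2,0,0,-0.05],[0,0,0,0,0,0],[0,0,0,0,0,0],[0,0,0,0,0,0]]]'; python3 -c "from o import *; tool()"
```

```text
t: 4.28
ee_pos: [611.9, -45.7, 330.8]
eef_rot: [-3.135, -0.174, -0.009]
wrist_force: [-0.5, -0.5, -0.8]
width: 0.268
tcp [611.9 -45.7 330.8] tooly deg 96.35 z axis [ 0.0057  0.0016 -1.    ] F [-0.5 -0.5 -0.8] w 0.268 t 4.28
```

```bash
python3 -m crank '[[[-0.6,-2.8,0,0,0,-0.045],[-0.6,-2.8,0,0,0,-0.045],[-0.6,-2.8,0,0,0,-0.045],[-0.6,-2.8,0,0,0,-0.045],[-0.6,-2.8,0,0,0,-0.045],[-0.6,-2.8,0,0,0,-0.045],[-0.6,-2.8,0,0,0,-0.045],[-0.6,-2.8,0,0,0,-0.045],[0,0,0,0,0,0],[0,0,0,0,0,0],[0,0,0,0,0,0]]]'; python3 -c "
from o import *; tool()
c,im,d=snap('wrist','5.png');P=cloud(c,d)
H,S,V=cv2.split(cv2.cvtColor(im,cv2.COLOR_RGB2HSV))
q=(P[...,2]>160)&(P[...,2]<185)&(S<90)&(abs(P[...,0]-561)<60)&(abs(P[...,1]+272)<110)
rect('bar',P[q]);print(cv2.fitLine(P[q][:,:2].astype(np.float32),2,0,.01,.01).ravel())"
```

```text
t: 5.2
ee_pos: [551.4, -275.2, 312.8]
eef_rot: [-3.106, 0.397, 0.037]
wrist_force: [0.4, 0.7, -0.8]
width: 0.273
tcp [ 551.4 -275.2  312.8] tooly deg 75.42 z axis [-0.0219  0.0133 -0.9997] F [ 0.4  0.7 -0.8] w 0.273 t 5.2
bar 2824 mean [ 560.3 -274.7  174.2] rect [ 558.9 -274.4] [198.1  17.3] 76.1 z [167.8 175.  177.2]
[ 2.4053444e-01  9.7064060e-01  5.6034821e+02 -2.7471030e+02]
```

View pics/5.png

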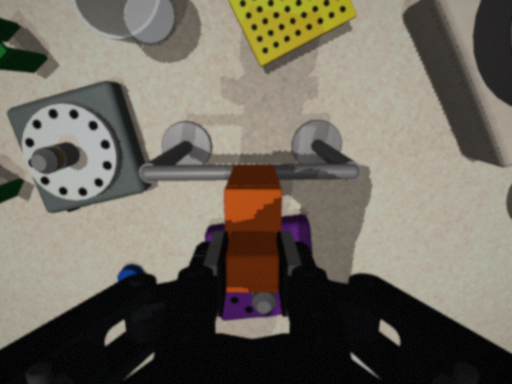

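Wrist view: the guard is held at (253,235), the bar runs from (145,172) to (355,172), parallel to the guard's depth, and the bare spindle shows at (50,158). Bar middle ≈ (560,-273). Centring and lowering.

```bash
python3 -m crank '[[[1.1,0.2,0,-0.013,-0.022,0.006],[0,0,0,0,0,0],[0,0,0,0,0,0]]]'; python3 -m crank '[[[0,0,-2,0,0,0],[0,0,-2,0,0,0],[0,0,-1.5,0,0,0],[0,0,-1,0,0,0],[0,0,-0.5,0,0,0],[0,0,0,0,0,0],[0,0,0,0,0,0]]]'; python3 -c "from o import *; tool()"
```

```text
t: 5.5
ee_pos: [564.7, -268.2, 311.6]
eef_rot: [-3.117, 0.376, -0.001]
wrist_force: [-0.1, 0.4, -1.0]
width: 0.264
t: 6.08
ee_pos: [569.0, -261.2, 241.7]
eef_rot: [-3.118, 0.357, -0.012]
wrist_force: [1.2, -0.2, -0.4]
width: 0.27
tcp [ 569.  -261.2  241.7] tooly deg 76.95 z axis [ 0.0082  0.0021 -1.    ] F [ 1.2 -0.2 -0.4] w 0.27 t 6.08
```

```bash
python3 -m crank '[[[-0.5,-0.7,0,0,0.008,-0.015],[0,0,-1,0,0,0],[0,0,-1,0,0,0],[0,0,-0.4,0,0,0],[0,0,0,0,0,0],[0,0,0,0,0,0]]]'; python3 -c "from o import *; tool()"
```

```text
t: 6.58
ee_pos: [564.7, -270.1, 218.2]
eef_rot: [-3.118, 0.384, -0.006]
wrist_force: [0.1, -0.2, -0.8]
width: 0.27
tcp [ 564.7 -270.1  218.2] tooly deg 75.94 z axis [ 4.e-03 -4.e-04 -1.e+00] F [ 0.1 -0.2 -0.8] w 0.27 t 6.58
```

```bash
python3 -m crank '[[[0,0,-0.5,0,0.004,0],[0,0,-0.4,0,0,0],[0,0,-0.3,0,0,0],[0,0,0,0,0,0]]]'; python3 -c "
from o import *; tool()
c,im,d=snap('scene');P=cloud(c,d);m=om(im)&(abs(P[...,0]-560)<70)&(abs(P[...,1]+272)<70)&(d>0);rect('or',P[m])
cv2.imwrite('pics/6.png',cv2.resize(im[170:330,80:290],None,fx=3,fy=3)[:,:,::-1])"
```

```text
t: 6.92
ee_pos: [565.9, -270.5, 207.7]
eef_rot: [3.117, -0.384, 0.005]
wrist_force: [0.2, -0.6, -0.5]
width: 0.268
tcp [ 565.9 -270.5  207.7] tooly deg 75.95 z axis [ 0.0028 -0.0018 -1.    ] F [ 0.2 -0.6 -0.5] w 0.268 t 6.92
or 287 mean [ 580.9 -273.1  180.2] rect [ 565.1 -269.3] [28.6 58.7] 74.7 z [117.7 184.1 217.8]
```

View pics/6.png

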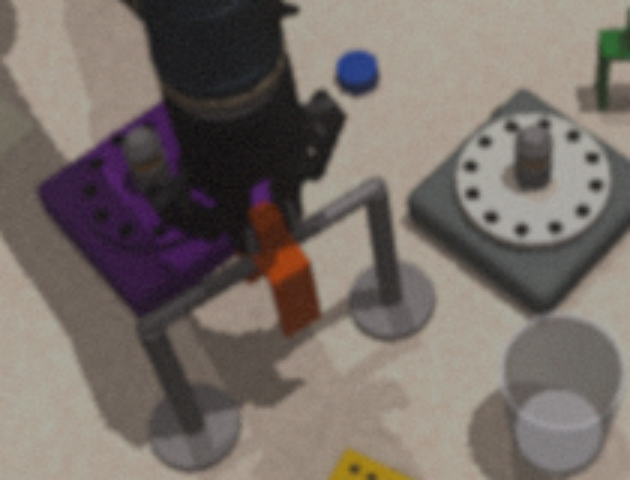

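Crop: the guard (285,280) is astride the bar midway between the posts; the crown is about 4 mm off centre in x. Centring, then seating it.

```bash
python3 -m crank '[[[-0.4,0.1,0,0,0.003,0],[0,0,-0.1,0,0,0],[0,0,-0.1,0,0,0],[0,0,0,0,0,0]]]'; python3 -c "
from o import *; tool()
for n in('scene','top'):
  c,im,d=snap(n);P=cloud(c,d);m=om(im)&(abs(P[...,0]-560)<70)&(abs(P[...,1]+272)<70)&(d>0)
  if m.any(): rect(n,P[m])"
```

```text
t: 7.3
ee_pos: [561.8, -269.3, 207.8]
eef_rot: [3.116, -0.384, 0.002]
wrist_force: [0.2, 0.1, -1.2]
width: 0.267
tcp [ 561.8 -269.3  207.8] tooly deg 75.96 z axis [ 0.0011 -0.0025 -1.    ] F [ 0.2  0.1 -1.2] w 0.267 t 7.3
scene 277 mean [ 576.8 -271.6  181.3] rect [ 560.8 -265.9] [30.3 59.6] 71.5 z [120.3 184.2 217.6]
top 115 mean [ 540.5 -260.1  185.1] rect [ 540.9 -260.3] [28. 23.] 75.0 z [170.2 185.2 199.5]
```

```bash
python3 -m crank '[[[0,0,-0.3,0,0,0],[0,0,-0.2,0,0,0]]]'; python3 -m crank '[[[0,0,-0.3,0,0,0],[0,0,0,0,0,0]]]'
```

```text
t: 7.57
ee_pos: [562.0, -269.4, 207.4]
eef_rot: [3.115, -0.384, 0.004]
wrist_force: [-4.4, 1.8, 9.5]
width: 0.266
t: 7.73
ee_pos: [562.1, -269.4, 208.2]
eef_rot: [3.114, -0.385, 0.006]
wrist_force: [-0.2, -0.0, -1.3]
width: 0.27
```

Contact felt at z≈207.5, as predicted. Releasing.

```bash
python3 -m crank '[[[0,0,-0.05,0,0,0],[0,0,0,0,0,0],[0,0,0,0,0,0],[0,0,0,0,0,0],[0,0,0,0,0,0],[0,0,0,0,0,0]]]' 100; python3 -m crank '[[[0,0,2,0,0,0],[0,0,3,0,0,0],[0,0,3,0,0,0],[0,0,3,0,0,0],[0,0,0,0,0,0],[0,0,0,0,0,0]]]';python3 -c "
from o import *; tool()
for n in('scene','wrist'):
  c,im,d=snap(n,'7'+n+'.png');P=cloud(c,d);m=om(im)&(abs(P[...,0]-560)<70)&(abs(P[...,1]+272)<70)&(d>0)
  if m.any():
    rect(n,P[m])
    for a,b in((180,190),(205,225)):
      w=m&(P[...,2]>a)&(P[...,2]<b); 
      if w.sum()>5: rect((a,b),P[w])"
```

```text
t: 8.23
ee_pos: [561.8, -269.3, 205.8]
eef_rot: [3.115, -0.384, 0.004]
wrist_force: [-0.5, -0.4, -0.1]
width: 0.995
t: 8.73
ee_pos: [559.4, -268.2, 316.5]
eef_rot: [3.117, -0.384, -0.009]
wrist_force: [0.4, 0.9, -0.9]
width: 0.999
tcp [ 559.4 -268.2  316.5] tooly deg 75.95 z axis [-0.0055  0.     -1.    ] F [ 0.4  0.9 -0.9] w 0.999 t 8.73
scene 594 mean [ 576.2 -274.   176.1] rect [ 563.9 -268. ] [32.4 62.7] 75.5 z [115.4 184.2 217.5]
(180, 190) 205 mean [ 572.1 -274.2  185.1] rect [ 561.2 -268.8] [29.4 58. ] 75.5 z [180.5 185.5 189.2]
(205, 225) 102 mean [ 560.2 -270.   214. ] rect [ 559.2 -269.2] [23.7 15.1] 76.7 z [205.7 214.4 218.6]
wrist 1977 mean [ 563.5 -270.8  193.4] rect [ 560.6 -270.6] [29.9 64.4] 76.0 z [180.7 185.9 217. ]
(180, 190) 1300 mean [ 566.1 -271.6  184.8] rect [ 558.2 -269.5] [29.  59.5] 74.9 z [181.3 185.2 187.8]
(205, 225) 599 mean [ 556.5 -268.8  215.7] rect [ 556.3 -268.7] [24.1 16.4] 75.8 z [212.7 215.9 217.4]
```

Guard hung level (crown top z≈185, centred on the bar) and released. Going to the pliers.

```bash
python3 -m crank '[[[-0.5,3.5,0,0,0,0.04],[-0.5,3.5,0,0,0,0.04],[-0.5,3.5,0,0,0,0.04],[-0.5,3.5,0,0,0,0.04],[-0.5,3.5,0,0,0,0.04],[-0.5,3.5,0,0,0,0.04],[-0.5,3.5,0,0,0,0.04],[-0.5,3.5,0,0,0,0.04],[-0.5,3.5,-0.5,0,0,0.04],[-0.5,3.5,-1,0,0,0.04],[-0.5,3.5,-1,0,0,0.04],[-0.5,3.5,-1,0,0,0.04],[-0.5,3.5,-1,0,0,0.04],[-0.5,3.5,-1,0,0,0.04],[-0.5,1.5,-1,0,0,0.04],[0,0,0,0,0,0],[0,0,0,0,0,0],[0,0,0,0,0,0]]]'
cat > p.py <<'E'
from o import *
tool(); c,im,d=snap('wrist','8.png'); P=cloud(c,d); tool()
H,S,V=cv2.split(cv2.cvtColor(im,cv2.COLOR_RGB2HSV)); m=((H>100)&(H<125)&(S>120)&(V>50)&(d>0)&(P[...,1]>150)).astype(np.uint8)
k,l,st,_=cv2.connectedComponentsWithStats(m)
for i in range(1,k):
    if st[i,4]>100: rect('blue %s'%st[i].tolist(),P[l==i]); q=P[(l==i)&(P[...,2]>14)]; print(cv2.fitLine(q[:,:2].astype(np.float32),2,0,.01,.01).ravel())
E
python3 p.py
```

```text
t: 10.33
ee_pos: [462.2, 252.2, 225.5]
eef_rot: [3.076, 0.589, -0.064]
wrist_force: [0.1, -0.3, 0.3]
width: 1.001
tcp [462.2 252.2 225.5] tooly deg 111.67 z axis [-0.0381 -0.0166 -0.9991] F [ 0.1 -0.3  0.3] w 1.001 t 10.33
tcp [462.6 251.6 225.7] tooly deg 111.6 z axis [-0.0376 -0.0167 -0.9992] F [-0.3  1.  -0.7] w 1.003 t 10.38
blue [223, 113, 24, 82, 793] 793 mean [463.1 272.5  16.8] rect [461.2 272.2] [90.3 10.5] 10.5 z [13.7 17.1 18.8]
[9.8304445e-01 1.8336739e-01 4.6294974e+02 2.7262250e+02]
blue [266, 114, 21, 82, 769] 769 mean [479.6 229.9  17.1] rect [477.9 228.7] [90.  10.7] 31.8 z [15.5 17.1 18.8]
[  0.85270226   0.5223972  479.4962     229.85538   ]
```

View pics/8.png

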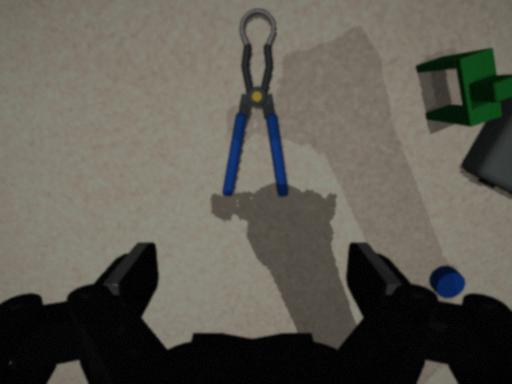

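Wrist view: ring (258,25), gold pivot (257,97), handles at (235,155) and (277,155). Checking the axis with pivot and ring pixels.

```bash
python3 -c "
from o import *
c=robot.calibration('wrist')
im=cv2.imread('pics/8.png')[:,:,::-1]; H,S,V=cv2.split(cv2.cvtColor(im.copy(),cv2.COLOR_RGB2HSV))
m=(abs(H.astype(int)-25)<8)&(S>110);m[:80]=0;m[115:]=0;m[:,:240]=0;m[:,275:]=0;v,u=np.nonzero(m);print(u.mean(),v.mean(),len(u))
p=plane(c,u.mean(),v.mean(),18);a=np.radians(21.05);x=np.array([np.cos(a),np.sin(a)])
print('pivot',p,'grip',p[:2]-60*x,'eye px->',plane(c,258,27,9))"
```

```text
256.5824175824176 96.25274725274726 91
pivot [527.69468089 271.8652135   18.        ] grip [471.69864073 250.31426257] eye px-> [590.16764687 295.21387947   9.        ]
```

```bash
python3 -m crank '[[[1.2,0,-2,0.017,-0.037,-0.01],[0,0,-3,0,0,0],[0,0,-3,0,0,0],[0,0,-3,0,0,0],[0,0,-2,0,0,0],[0,0,-1,0,0,0],[0,0,0,0,0,0],[0,0,0,0,0,0],[0,0,0,0,0,0]]]'; python3 p.py
```

```text
t: 11.13
ee_pos: [486.5, 237.8, 87.1]
eef_rot: [3.093, 0.526, 0.028]
wrist_force: [0.4, 0.8, 0.7]
width: 1.001
tcp [486.5 237.8  87.1] tooly deg 109.31 z axis [ 1.800e-02 -9.000e-04 -9.998e-01] F [0.4 0.8 0.7] w 1.001 t 11.13
tcp [486.8 238.   87.5] tooly deg 109.3 z axis [ 1.900e-02 -5.000e-04 -9.998e-01] F [0.3 0.5 1.3] w 1.0 t 11.18
blue [238, 160, 41, 125, 1958] 1958 mean [480.4 230.   17. ] rect [477.9 228.4] [90.8 11.1] 31.6 z [14.9 17.1 18.5]
[  0.85426825   0.51983243 480.34818    229.97911   ]
blue [179, 162, 28, 125, 1911] 1911 mean [464.2 272.7  17.1] rect [460.9 272.2] [90.5 11.1] 10.7 z [15.4 17.1 18.4]
[9.8352009e-01 1.8079901e-01 4.6421976e+02 2.7273355e+02]
```

```bash
python3 -m crank '[[[-1.1,1.5,-1.5,0,0.019,0.03],[0,0,-1.5,0,0,0],[0,0,-1,0,0,0],[0,0,0,0,0,0],[0,0,0,0,0,0],[0,0,0,0,0,0]]]'; python3 -c "from o import *; tool()"
```

```text
t: 11.68
ee_pos: [481.6, 255.6, 54.2]
eef_rot: [-3.086, -0.569, -0.024]
wrist_force: [0.8, 1.1, -0.4]
width: 1.001
tcp [481.6 255.6  54.2] tooly deg 110.91 z axis [ 0.0142  0.0064 -0.9999] F [ 0.8  1.1 -0.4] w 1.001 t 11.68
```

```bash
python3 -m crank '[[[-0.7,-0.3,-1.2,-0.006,0.014,0.0],[0,0,-1.2,0,0,0],[0,0,-0.6,0,0,0],[0,0,0,0,0,0],[0,0,0,0,0,0],[0,0,0,0,0,0]]]'; python3 -c "from o import *; tool()"
```

```text
t: 12.18
ee_pos: [474.9, 251.9, 22.5]
eef_rot: [3.09, 0.568, 0.002]
wrist_force: [0.7, 0.5, 0.6]
width: 0.998
tcp [474.9 251.9  22.5] tooly deg 110.83 z axis [ 1.e-03  2.e-04 -1.e+00] F [0.7 0.5 0.6] w 0.998 t 12.18
```

```bash
python3 -m crank '[[[0,0,-0.8,0,0,0],[0,0,-0.5,0,0,0],[0,0,0,0,0,0],[0,0,0,0,0,0]]]'; python3 -c "from o import *; tool()"
```

```text
t: 12.52
ee_pos: [475.3, 252.2, 8.4]
eef_rot: [-3.089, -0.568, -0.003]
wrist_force: [-0.2, -0.3, -0.4]
width: 1.006
tcp [475.3 252.2   8.4] tooly deg 110.82 z axis [ 1.8e-03  7.0e-04 -1.0e+00] F [-0.2 -0.3 -0.4] w 1.006 t 12.52
```

```bash
python3 -m crank '[[[0,0,0.1,0,0,0],[0,0,0,0,0,0],[0,0,0,0,0,0],[0,0,0,0,0,0],[0,0,0,0,0,0],[0,0,0,0,0,0]]]' 20 36; python3 -c "from o import *; tool()"
```

```text
t: 13.02
ee_pos: [476.1, 253.6, 12.8]
eef_rot: [-3.089, -0.568, -0.008]
wrist_force: [0.1, 0.1, -2.3]
width: 0.399
tcp [476.1 253.6  12.8] tooly deg 110.84 z axis [ 0.0046  0.0016 -1.    ] F [ 0.1  0.1 -2.3] w 0.399 t 13.02
```

```bash
python3 -m crank '[[[0,0,1,0,0,0],[0,0,2,0,0,0],[0,0,3,0,0,0],[0,0,4,0,0,0],[0,0,4,0,0,0],[0,0,3,0,0,0],[0,0,1,0,0,0],[0,0,0,0,0,0],[0,0,0,0,0,0],[0,0,0,0,0,0]]]'; python3 -c "
from o import *; tool(); c,im,d=snap('wrist','9.png'); np.savez('w9.npz',im=im,d=d,**c)"
```

```text
t: 13.85
ee_pos: [470.2, 249.7, 199.8]
eef_rot: [3.087, 0.569, -0.008]
wrist_force: [0.2, -0.8, -2.9]
width: 0.393
tcp [470.2 249.7 199.8] tooly deg 110.9 z axis [-0.0042 -0.0038 -1.    ] F [ 0.2 -0.8 -2.9] w 0.393 t 13.85
```

View pics/9.png

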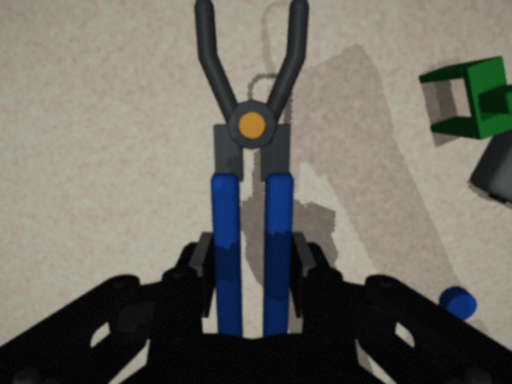

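Wrist view: handles squeezed and parallel, pivot (251,125), jaw tips at (205,5)/(300,5); the ring itself is just out of view. Fitting the tilt and pivot offset from depth.

```bash
cat > q.py <<'E'
from o import *
def fit(c,im,d,tcp):
    P=cloud(c,d); H,S,V=cv2.split(cv2.cvtColor(im,cv2.COLOR_RGB2HSV))
    m=(H>100)&(H<125)&(S>120)&(V>50)&(d>0)&(d<300)
    near=(d>0)&(d<300); near[130:]=False   # jaws + hub
    g=(abs(H.astype(int)-20)<10)&(S>110)&near; g[:100]=False
    piv=P[g].mean(0); print('pivot',piv.round(1),'rel tcp',(piv-tcp).round(1))
    Q=P[m]; med=np.median(Q[:,2]); Q=Q[abs(Q[:,2]-med)<5]
    A=np.c_[Q[:,:2]-Q[:,:2].mean(0),np.ones(len(Q))]; s=np.linalg.lstsq(A,Q[:,2],rcond=None)[0]; print('handles top plane slope dz/dx,dz/dy',s[:2].round(4),'z',s[2].round(1),'at',Q[:,:2].mean(0).round(1),len(Q))
    J=P[near]; z0=np.median(J[:,2]); J=J[abs(J[:,2]-z0)<25]; h=J.reshape(-1,3)
    for r in((0,25),(25,50),(50,75),(75,100),(100,125)):
        k=np.zeros_like(near);k[r[0]:r[1]]=True;w=P[k&near]
        if len(w)>5: print(' rows',r,np.median(w,0).round(1),'z95',np.percentile(w[:,2],90).round(1))
    a,b=[P[(cv2.connectedComponents((m).astype(np.uint8))[1]==i)] for i in (1,2)]
    for Q in(a,b): print('h',len(Q),np.degrees(np.arctan2(*cv2.fitLine(Q[:,:2].astype(np.float32),2,0,.01,.01).ravel()[[1,0]])).round(2),Q.mean(0).round(1))
if __name__=='__main__':
    tool(); tcp=robot.get_state()['ee_pos']; c,im,d=snap('wrist'); fit(c,im,d,tcp); tool()
    for n in('scene','top'):
        c,im,d=snap(n,'10'+n+'.png'); P=cloud(c,d); e=tcp+[120*np.cos(.367),120*np.sin(.367),10]
        q=(d>0)&(np.hypot(P[...,0]-e[0],P[...,1]-e[1])<60)&(abs(P[...,2]-e[2])<25); v,u=np.nonzero(q); print(n,q.sum()); 
        if q.sum(): print(u.min(),u.max(),v.min(),v.max()); rect(n,P[q])
E
python3 q.py
```

```text
tcp [469.8 249.5 199.1] tooly deg 110.9 z axis [-0.0055 -0.0045 -1.    ] F [ 0.3 -0.7 -2.3] w 0.393 t 13.9
pivot [526.  271.2 205.3] rel tcp [56.2 21.7  6.2]
handles top plane slope dz/dx,dz/dy [-0.0164 -0.0101] z 204.0 at [472.7 250.7] 7792
 rows (0, 25) [ 6.057e+02  3.010e+02 -4.000e-01] z95 1.1
 rows (25, 50) [553.3 297.9 196.1] z95 198.2
 rows (50, 75) [557.8 260.5 194.9] z95 198.2
 rows (75, 100) [603.1 124.2 102.2] z95 198.3
 rows (100, 125) [534.2 263.4 197.1] z95 204.4
h 3920 21.64 [468.7 261.  203.9]
h 3877 20.6 [476.8 240.3 204. ]
tcp [469.7 249.5 198.9] tooly deg 110.91 z axis [-0.0062 -0.0046 -1.    ] F [-0.   0.  -2.4] w 0.391 t 13.95
scene 196
307 337 93 109
scene 196 mean [558.8 281.8 197.2] rect [562.3 285.5] [77.6 47.3] 15.5 z [190.9 196.9 205.9]
top 227
126 147 171 202
top 227 mean [558.9 285.4 198.2] rect [561.9 287.7] [78.6 45.5] 19.9 z [193.3 197.6 206.6]
```

```bash
python3 -m crank '[[[0.5,-3.3,0.15,0,0,0],[0.5,-3.3,0.15,0,0,0],[0.5,-3.3,0.15,0,0,0],[0.5,-3.3,0.15,0,0,0],[0.5,-3.3,0.15,0,0,0],[0.5,-3.3,0.15,0,0,0],[0.5,-3.3,0.15,0,0,0],[0.5,-3.3,0.15,0,0,0],[0.5,-3.3,0.15,0,0,0],[0.5,-2,0.15,0,0,0],[0,0,0,0,0,0],[0,0,0,0,0,0],[0,0,0,0,0,0],[0,0,0,0,0,0]]]'
cat > r.py <<'E'
from q import *
import sys
tool(); tcp=robot.get_state()['ee_pos']; c,im,d=snap('wrist',sys.argv[1]); fit(c,im,d,tcp); P=cloud(c,d)
for a,b in((110,117),(106,120)):
    q=(d>0)&(P[...,2]>a)&(P[...,2]<b)&(np.hypot(P[...,0]-616,P[...,1]+48)<30)
    if q.sum()>5: v,u=np.nonzero(q); rect(('top',a,u.mean().round(),v.mean().round()),P[q])
q=(d>0)&(abs(P[...,2]-55)<3)&(np.hypot(P[...,0]-616,P[...,1]+48)<70); rect('disc',P[q]); print(cv2.minEnclosingCircle(P[q][:,:2].astype(np.float32)))
tool()
E
python3 r.py 11.png
```

```text
t: 15.22
ee_pos: [511.6, -79.4, 200.6]
eef_rot: [-3.08, -0.584, 0.05]
wrist_force: [0.1, 0.1, -2.3]
width: 0.389
tcp [511.6 -79.4 200.6] tooly deg 111.45 z axis [-3.230e-02  2.000e-04 -9.995e-01] F [ 0.1  0.1 -2.3] w 0.389 t 15.22
pivot [567.7 -57.2 205.3] rel tcp [56.1 22.2  4.7]
handles top plane slope dz/dx,dz/dy [-0.0433 -0.0032] z 205.3 at [514.5 -78.4] 8029
 rows (0, 25) [630.8 -33.   37.6] z95 78.5
 rows (25, 50) [619.6 -61.8  53.3] z95 195.8
 rows (50, 75) [599.  -51.4  54.8] z95 197.2
 rows (75, 100) [581.9 -50.2  54.4] z95 197.5
 rows (100, 125) [571.  -58.2  54.6] z95 204.0
h 3954 22.28 [510.4 -67.9 205.5]
h 4060 21.22 [518.5 -88.7 205.2]
('top', 110, np.float64(270.0), np.float64(37.0)) 991 mean [614.4 -50.  112.9] rect [614.6 -49.9] [22.6 22.2] 0.2 z [110.2 113.1 114.8]
('top', 106, np.float64(269.0), np.float64(38.0)) 1333 mean [613.6 -49.7 111.6] rect [613.9 -49.4] [27.  23.9] 20.7 z [106.3 112.6 114.7]
disc 9032 mean [613.8 -57.7  54.5] rect [604.9 -54.3] [ 95.8 123.2] 21.4 z [52.9 54.5 56. ]
((614.7330322265625, -50.2287483215332), 61.963314056396484)
tcp [511.5 -79.  200.6] tooly deg 111.49 z axis [-3.240e-02  2.000e-04 -9.995e-01] F [ 1.1  0.3 -1.4] w 0.392 t 15.27
```

View pics/11.png

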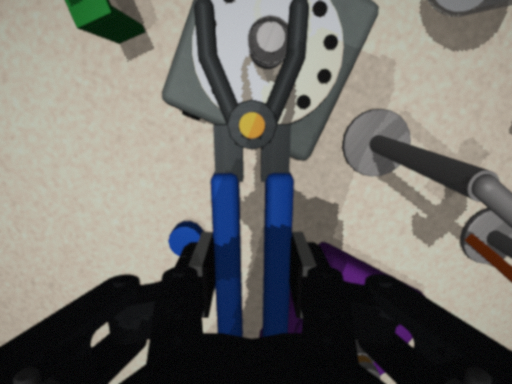

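Wrist view: the spindle top (270,40) shows between the jaws, just right of the pliers' axis; pivot (251,125). Using the bench plane to separate camera tilt from plier tilt.

```bash
python3 -c "
from o import *
c,im,d=snap('wrist');P=cloud(c,d)
q=(d>0)&(abs(P[...,2])<12);v,u=np.nonzero(q);Q=P[q]
for i in range(3):
  A=np.c_[Q[:,:2]-[560,-60],np.ones(len(Q))];s=np.linalg.lstsq(A,Q[:,2],rcond=None)[0];r=abs(Q[:,2]-A@s);Q=Q[r<2.5]
print(s,len(Q))"
```

```text
[ 8.79707281e-04 -4.08710520e-04 -5.84244734e-01] 101875
```

```bash
python3 -m crank '[[[-0.4,-1.3,-1,0.003,-0.043,0],[0,0,-1,0,0,0],[0,0,-1,0,0,0],[0,0,0,0,0,0],[0,0,0,0,0,0],[0,0,0,0,0,0]]]'; python3 r.py 12.png
```

```text
t: 15.82
ee_pos: [508.5, -85.5, 169.6]
eef_rot: [-3.08, -0.603, -0.021]
wrist_force: [-0.6, -0.1, -2.1]
width: 0.391
tcp [508.5 -85.5 169.6] tooly deg 112.15 z axis [ 0.0124  0.0053 -0.9999] F [-0.6 -0.1 -2.1] w 0.391 t 15.82
pivot [564.  -62.6 177. ] rel tcp [55.6 22.9  7.5]
handles top plane slope dz/dx,dz/dy [0.0014 0.0017] z 174.5 at [511.1 -84.4] 8028
 rows (0, 25) [621.9 -42.6  38.8] z95 113.2
 rows (25, 50) [ 6.064e+02 -4.760e+01  4.000e-01] z95 113.2
 rows (50, 75) [ 5.96e+02 -5.12e+01  2.00e-01] z95 84.1
 rows (75, 100) [ 5.816e+02 -5.680e+01  1.000e-01] z95 55.4
 rows (100, 125) [568.  -62.6   0. ] z95 169.1
h 3993 22.99 [506.9 -74.1 174.4]
h 4044 21.92 [515.3 -94.6 174.5]
('top', 110, np.float64(265.0), np.float64(24.0)) 1248 mean [614.2 -50.4 112.9] rect [614.7 -50.3] [21.9 21.7] 36.6 z [110.2 113.2 114.7]
('top', 106, np.float64(265.0), np.float64(26.0)) 1766 mean [613.6 -50.5 111.5] rect [614.2 -50.4] [27.3 25.8] 16.7 z [106.2 112.6 114.6]
disc 9989 mean [607.7 -57.5  54.5] rect [602.6 -55.2] [ 88. 123.] 22.1 z [53.  54.5 56. ]
((614.1553344726562, -50.4545783996582), 61.897640228271484)
tcp [508.8 -85.4 169.8] tooly deg 112.16 z axis [ 0.0132  0.0053 -0.9999] F [ 1.   0.7 -1.1] w 0.396 t 15.87
```

```bash
python3 -m crank '[[[-0.1,-0.9,-0.5,0,0.001,0],[0,0,0,0,0,0],[0,0,0,0,0,0],[0,0,-0.8,0,0,0],[0,0,-0.8,0,0,0],[0,0,0,0,0,0],[0,0,0,0,0,0],[0,0,0,0,0,0]]]'; python3 r.py 13.png
```

```text
t: 16.53
ee_pos: [508.9, -95.2, 147.4]
eef_rot: [-3.08, -0.604, -0.023]
wrist_force: [-0.6, -0.1, -2.0]
width: 0.393
tcp [508.9 -95.2 147.4] tooly deg 112.17 z axis [ 0.0139  0.0052 -0.9999] F [-0.6 -0.1 -2. ] w 0.393 t 16.53
pivot [564.4 -72.3 154.9] rel tcp [55.5 22.9  7.5]
handles top plane slope dz/dx,dz/dy [0.003  0.0016] z 152.3 at [511.5 -94.1] 8040
 rows (0, 25) [613.4 -54.8  37.2] z95 113.5
 rows (25, 50) [ 6.033e+02 -5.820e+01  4.000e-01] z95 107.1
 rows (50, 75) [ 5.949e+02 -6.110e+01  3.000e-01] z95 55.9
 rows (75, 100) [ 5.815e+02 -6.720e+01  3.000e-01] z95 55.4
 rows (100, 125) [ 5.684e+02 -7.240e+01  1.000e-01] z95 147.1
h 4003 23.05 [507.3 -83.8 152.3]
h 4046 21.94 [ 515.6 -104.3  152.3]
('top', 110, np.float64(249.0), np.float64(12.0)) 1078 mean [611.2 -51.6 112.8] rect [610.4 -51.9] [14.4 22.2] 22.4 z [110.2 113.1 114.8]
('top', 106, np.float64(249.0), np.float64(16.0)) 1591 mean [610.3 -52.1 111.3] rect [609.9 -52.1] [18.  26.8] 22.8 z [106.3 112.1 114.7]
disc 11269 mean [600.7 -55.5  54.5] rect [597.2 -57.3] [ 79.9 123.7] 22.2 z [53.  54.5 56. ]
((614.3658447265625, -50.39250564575195), 61.95543670654297)
tcp [509.  -95.2 147.5] tooly deg 112.17 z axis [ 0.0141  0.0052 -0.9999] F [ 0.  -0.4 -1.8] w 0.395 t 16.58
```

```bash
python3 -m crank '[[[-0.13,0.08,-0.5,0,0.003,0],[0,0,-0.5,0,0,0],[0,0,0,0,0,0],[0,0,0,0,0,0],[0,0,0,0,0,0]]]'; python3 -c "
from q import *
tool();tcp=robot.get_state()['ee_pos'];c,im,d=snap('wrist');fit(c,im,d,tcp)
a=[]
for n in('scene','top'):
  c,im,d=snap(n)
  K=np.array([[c['fx'],0,c['cx']],[0,c['fy'],c['cy']],[0,0,1.]]);T=np.linalg.inv(np.array(c['cam_to_world']))
  p=T[:3,:3]@[615,-50,120]+T[:3,3]; u=int(c['cx']-c['fx']*p[0]/p[2]);v=int(c['cy']+c['fy']*p[1]/p[2]);print(n,u,v)
  a.append(cv2.resize(im[v-30:v+30,u-40:u+40],(640,480),interpolation=cv2.INTER_CUBIC)[:,:,::-1])
cv2.imwrite('pics/14.png',cv2.resize(np.vstack(a),(400,600)))
cv2.imwrite('pics/14.png',np.hstack([cv2.resize(x,(400,300)) for x in a]))
"
```

```text
t: 17.0
ee_pos: [507.7, -94.0, 136.7]
eef_rot: [-3.08, -0.604, -0.019]
wrist_force: [0.0, 0.3, -1.3]
width: 0.39
tcp [507.7 -94.  136.7] tooly deg 112.2 z axis [ 0.0114  0.0052 -0.9999] F [ 0.   0.3 -1.3] w 0.39 t 17.0
pivot [563.3 -71.1 144.1] rel tcp [55.6 22.9  7.4]
handles top plane slope dz/dx,dz/dy [ 0.0011 -0.0001] z 141.7 at [510.4 -92.9] 8047
 rows (0, 25) [610.1 -54.5  33.9] z95 113.1
 rows (25, 50) [ 6.017e+02 -5.710e+01  5.000e-01] z95 103.8
 rows (50, 75) [ 5.928e+02 -6.020e+01  4.000e-01] z95 55.6
 rows (75, 100) [ 5.799e+02 -6.610e+01  3.000e-01] z95 55.4
 rows (100, 125) [ 5.673e+02 -7.130e+01  1.000e-01] z95 136.3
h 4016 23.11 [506.2 -82.6 141.6]
h 4041 21.91 [ 514.7 -103.1  141.7]
scene 256 212
top 274 168
```

View pics/14.png

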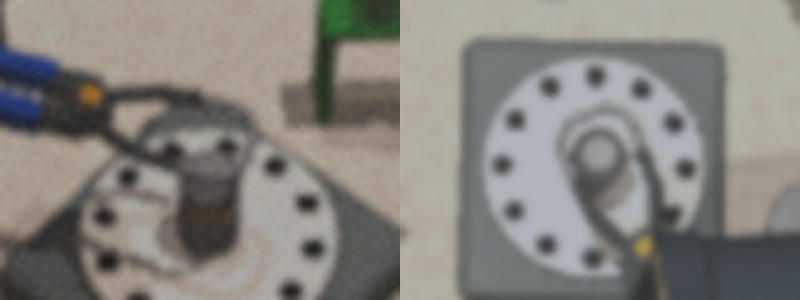

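Crop: the ring (600,145 in the right half) is concentric with the spindle top (600,150), apart from the expected parallax. Pliers level. Descending in small steps.

```bash
python3 -m crank '[[[0,0,-0.5,0,0,0],[0,0,-0.5,0,0,0],[0,0,-0.3,0,0,0],[0,0,0,0,0,0],[0,0,0,0,0,0]]]'; python3 -c "
from q import *
tool();tcp=robot.get_state()['ee_pos'];c,im,d=snap('wrist');fit(c,im,d,tcp)"
```

```text
t: 17.57
ee_pos: [508.1, -94.2, 122.8]
eef_rot: [-3.081, -0.604, -0.021]
wrist_force: [-0.1, 0.5, -2.1]
width: 0.393
tcp [508.1 -94.2 122.8] tooly deg 112.18 z axis [ 0.0126  0.0049 -0.9999] F [-0.1  0.5 -2.1] w 0.393 t 17.57
pivot [563.6 -71.3 130.2] rel tcp [55.5 22.9  7.4]
handles top plane slope dz/dx,dz/dy [0.0021 0.0013] z 127.7 at [510.8 -93.1] 8033
 rows (0, 25) [607.8 -55.7  36.2] z95 111.2
 rows (25, 50) [601.3 -57.8   0.9] z95 84.5
 rows (50, 75) [592.1 -61.    0.7] z95 55.6
 rows (75, 100) [ 5.797e+02 -6.660e+01  5.000e-01] z95 55.5
 rows (100, 125) [ 5.676e+02 -7.140e+01  2.000e-01] z95 122.3
h 4008 22.97 [506.5 -82.8 127.6]
h 4040 21.91 [ 515.  -103.3  127.7]
```

```bash
python3 -m crank '[[[-0.03,0,-0.4,0,0.002,0],[0,0,-0.4,0,0,0],[0,0,-0.3,0,0,0],[0,0,0,0,0,0],[0,0,0,0,0,0]]]'; python3 -c "from q import *; tool()"
```

```text
t: 18.03
ee_pos: [507.9, -94.2, 110.7]
eef_rot: [-3.08, -0.604, -0.018]
wrist_force: [0.2, 0.6, -1.8]
width: 0.391
tcp [507.9 -94.2 110.7] tooly deg 112.18 z axis [ 0.0105  0.0049 -0.9999] F [ 0.2  0.6 -1.8] w 0.391 t 18.03
```

```bash
python3 -m crank '[[[-0.02,0,-0.3,0,0,0],[0,0,-0.3,0,0,0],[0,0,0,0,0,0],[0,0,0,0,0,0]]]'; python3 -c "
from q import *
tool();tcp=robot.get_state()['ee_pos'];c,im,d=snap('wrist');fit(c,im,d,tcp)"
```

```text
t: 18.37
ee_pos: [507.8, -94.2, 104.1]
eef_rot: [-3.08, -0.604, -0.018]
wrist_force: [-0.6, 0.2, -3.1]
width: 0.392
tcp [507.8 -94.2 104.1] tooly deg 112.18 z axis [ 0.0108  0.0049 -0.9999] F [-0.6  0.2 -3.1] w 0.392 t 18.37
pivot [563.3 -71.3 111.4] rel tcp [55.5 22.9  7.3]
handles top plane slope dz/dx,dz/dy [-0.0002 -0.0002] z 109.0 at [510.5 -93.1] 8051
 rows (0, 25) [604.9 -56.9  38.7] z95 103.4
 rows (25, 50) [600.2 -57.8  38.4] z95 72.6
 rows (50, 75) [590.1 -61.9  38. ] z95 55.6
 rows (75, 100) [578.6 -66.9   1.2] z95 55.5
 rows (100, 125) [ 5.673e+02 -7.130e+01  5.000e-01] z95 103.6
h 4032 22.96 [506.2 -82.8 108.9]
h 4042 21.78 [ 514.8 -103.3  109. ]
```

```bash
python3 -m crank '[[[0,0,-0.3,0,0,0],[0,0,-0.3,0,0,0],[0,0,-0.3,0,0,0],[0,0,0,0,0,0],[0,0,0,0,0,0]]]'; python3 -c "
from q import *
tool();tcp=robot.get_state()['ee_pos'];c,im,d=snap('wrist');fit(c,im,d,tcp)
a=[]
for n,u,v in(('scene',256,222),('top',274,168)):
  c,im,d=snap(n)
  a.append(cv2.resize(im[v-30:v+30,u-40:u+40],(400,300),interpolation=cv2.INTER_CUBIC)[:,:,::-1])
cv2.imwrite('pics/15.png',np.hstack(a))
"
```

```text
t: 18.83
ee_pos: [507.9, -94.3, 94.3]
eef_rot: [-3.08, -0.604, -0.019]
wrist_force: [1.2, -0.4, -1.8]
width: 0.396
tcp [507.9 -94.3  94.3] tooly deg 112.18 z axis [ 0.0112  0.0048 -0.9999] F [ 1.2 -0.4 -1.8] w 0.396 t 18.83
pivot [563.4 -71.4 101.7] rel tcp [55.5 22.8  7.3]
handles top plane slope dz/dx,dz/dy [-0.0003 -0.0004] z 99.2 at [510.6 -93.1] 8044
 rows (0, 25) [603.9 -57.2  39.5] z95 93.7
 rows (25, 50) [599.8 -58.3  39.1] z95 63.2
 rows (50, 75) [589.4 -62.5  38.8] z95 55.6
 rows (75, 100) [578.4 -67.2  37.7] z95 55.5
 rows (100, 125) [567.4 -71.4   0.8] z95 93.8
h 4029 22.91 [506.4 -82.8  99.2]
h 4037 21.78 [ 514.9 -103.4   99.2]
```

View pics/15.png

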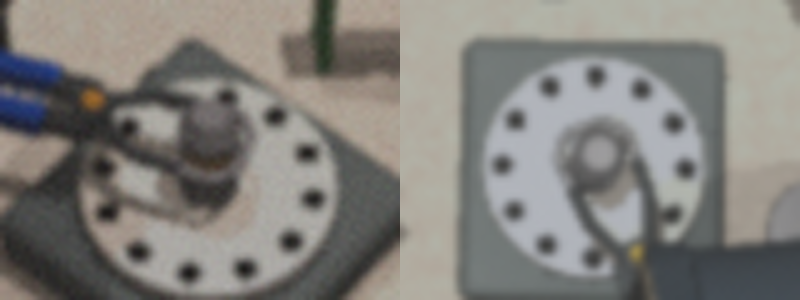

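Crop: the ring encircles the spindle at the groove (left 210,165; right 597,150), concentric, with no contact force. A last check on the guard, then handing in.

```bash
python3 -c "
from q import *
c,im,d=snap('scene');P=cloud(c,d);m=om(im)&(abs(P[...,0]-560)<70)&(abs(P[...,1]+272)<70)&(d>0)
if m.any(): rect('guard',P[m])
tool(); robot.close_job(); tool()"
```

```text
guard 619 mean [ 575.  -273.7  177.2] rect [ 563.2 -268.1] [32.  64.7] 75.4 z [116.6 184.5 216.8]
tcp [508.  -94.3  94.6] tooly deg 112.17 z axis [ 0.0116  0.0047 -0.9999] F [-0.6 -0.7 -1.3] w 0.393 t 19.03
the job is handed in; nothing more can be done
the job is handed in; nothing more can be done
```

The job is done and handed in at about 19 s of the 61 s allowed. The guard is hanging on the rail, and the spread ring is held around the spindle at the groove.

- **Guard:** it hangs astride the bar near the middle and has been let go. Its crown top measured about 185 mm, as expected, and it was still there in the last camera check.
- **Ring:** its centre was about 90 mm high, at about (614.6, -50.1). The spindle measured (614.5, -50.3), so they agree to well under 1 mm.
- **Level and contact:** the handles' slope was under 0.001 rad, and the force readings stayed at the pliers' own weight through the descent and at the end. The ring itself was out of the wrist camera's view, so its height and centre are worked out from the pliers' pivot and handles. The scene and top pictures agree that it surrounds the spindle.
- **Squeeze:** the grip was set to 36 N. The opening held at 0.39, about 34 mm, close to the 36 mm stop.

**Not fully checked:** the first overview cameras put the spindle 2 to 3 mm from where the wrist camera later did; I used the wrist camera. I did not measure the bottle, beaker, cap and tip box again at the end, but nothing was moved near them and I saw no unexpected contact.

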